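Stack the storage canisters by size

TASK

Stack the four white ceramic canisters on the round dark wooden stand, one piece at a time from the bottom up: the largest in the stand's recess, then the middle one, then the small one with the dish-shaped lid, and the smallest, with the knob on its lid, on top. Each must sit flat inside the recess or lid rim beneath it, and the tower must be left standing by itself. Leave the cup, food tin, matchbox, teaspoon and garlic where they are.

Things in the scene. Friction and masses are not known exactly. Their poses are not given: they have to be found in the camera images.
- stand: Round dark wooden stand, 102 mm across, 12 mm high, fixed to the worktop. Its top is a round recess 84 mm across and 4 mm deep: recess floor 8 mm above the worktop, rim top at 12 mm. Origin: centre of its underside, z up.
- canister_large: The largest canister: 66 mm across, 60 mm high, foot 54 mm across, about 0.3 kg. White ceramic, round (yaw is free), brown wooden fixed lid; sides upright from 12 mm above the bottom. Loose, stands upright. Origin: centre of its underside, z up. The lid is an open round dish 4 mm deep with a 3 mm rim, 60 mm across inside, floor 56 mm above the canister's bottom.
- canister_medium: The middle canister: 58 mm across, 54 mm high, foot 44 mm across, about 0.2 kg. White ceramic, round (yaw is free), brown wooden fixed lid; sides upright from 12 mm above the bottom. Loose, stands upright. Origin: centre of its underside, z up. The lid is an open round dish 4 mm deep with a 3 mm rim, 52 mm across inside, floor 50 mm above the canister's bottom.
- canister_small: The small canister with a dish lid: 50 mm across, 48 mm high, foot 37 mm across, about 0.16 kg. White ceramic, round (yaw is free), brown wooden fixed lid; sides upright from 12 mm above the bottom. Loose, stands upright. Origin: centre of its underside, z up. The lid is an open round dish 4 mm deep with a 3 mm rim, 44 mm across inside, floor 44 mm above the canister's bottom.
- canister_knob: The smallest canister, the only one with a knob on its lid: 42 mm across, foot 30 mm across, about 0.1 kg. Upright sides up to 40 mm, then a nearly flat lid with a central knob 16 mm across whose top is 55 mm above the bottom. White ceramic, round (yaw is free), brown wooden fixed lid; sides upright from 12 mm above the bottom. Loose, stands upright. Origin: centre of its underside, z up. 
- cup: Bystander: small white patterned cup with a handle, 62x85x52 mm, loose. Origin: centre of its underside. Leave it alone.
- food_tin: Bystander: closed food tin with a blue and yellow label, 57 mm across, 72 mm high, loose. Origin: centre of its underside. Leave it alone.
- matches: Bystander: matchbox lying flat, 35x53x15 mm, loose. Origin: centre of its underside. Leave it alone.
- teaspoon: Bystander: metal teaspoon lying flat, 137x28x13 mm, loose; long along its own x. Origin: at its underside, near its middle. Leave it alone.
- garlic: Bystander: garlic bulb, 48x50x51 mm, loose. Origin: centre of its underside. Leave it alone.

How it is judged:
By the outcome, as a careful person would: the job done as asked, in the order asked, and still so for the second after the job is handed in, with the robot touching nothing.
It also fails if it takes over 112 s, if anything falls off the work surface, if the arm or the gripper's body presses on something with over 40 N, if the wrist force passes 120 N, or if a joint passes its speed limit or range.

ROBOT

A 6-joint arm with a two-finger parallel gripper is mounted at the origin on a cart in front of the work surface, level with it; the furniture and walls round the work are solid. World frame = base frame: x ahead of the robot, y to its left, z up, the work surface at z = 0. Lengths are in m, angles in rad, forces in N, time in s.
With the tool pointing down it reaches from about 0.325 to 0.75 m from the base axis. Payload 7.6 kg.
Tool frame: the origin (TCP) lies between the finger pads; the fingertips stand ctrl.tcp_to_tips ahead of it and the grasp point (between the pads) lies 6 mm ahead of it (ctrl.tcp_to_tips is the distance from the TCP to the fingertips, in m); z points along the fingers, y is the line along which they close (so a half turn about z gives the same grasp; the last joint's range is limited). The gripper opens to 85 mm and grips with 20 to 120 N. Pads are 22 mm wide; open, the fingers measure 114 mm over their backs; the gripper's body (76 mm by 85 mm) begins 54 mm behind the grasp point. The pads swing forward as they close: fully open they stand 13 mm farther back than shut.
Start: joints at [-1.287, 0.052, 1.401, -0, 1.689, -0.07], TCP at [0.182, -0.492, 0.256] pointing down, gripper open.
Joint ranges: [-2.9, 2.9], [-0.91, 2.17], [0.12, 2.37], [-1.06, 4.2], [0.26, 2.73], [-2.93, 2.93]. Speed limits (rad/s): [2.57, 2.57, 3.01, 3.14, 3.14, 3.14].

INTERFACE

Orientations are given as a rotation vector (axis times angle).
In Python, from workcell import ctrl gives the robot as it stands. The module is installed in compiled form; this text tells all that it offers.
- The arm moves only by the tool servo_tool, never from a script. Its arguments are lists of equal length, an entry for each row: "linear": the shift along the tool's x, y, z in fractions of the full range, 1 being 1000 mm, a list of three; "turn": the turn, a rotation vector about the tool's x, y, z in shares of 45 degrees (1.0 is 45 degrees), a list of three; "grip": the opening, from 0 (shut) to 1 (fully open). A call has 1 to 12 rows; each row is the pose to reach, as a shift and turn from the pose commanded when the call began, along the tool's axes at that moment; what a row does not reach only later rows make up. A row lasts 1/10 s, in which the tool goes at most 50 mm and 8.59 degrees, less where a joint would pass 70% of its speed; a pose out of reach is approached as far as the arm can. A shift or turn number past 1, either way, is cut back to 1. A call with a gripper value outside its range is refused whole. The fingers move at their own pace and stop on an object; "force" is the grip in N (left out, the last holds). Time passes only in rows, so rows that repeat a pose let the fingers close. It gives the time, the measured TCP pose, the force, the opening and the grip force at its end, in the units of the state.
- ctrl.observe(): the state, without advancing time (a new reading comes with each control period).
- ctrl.snapshot(name): name is "scene" or "side" or "wrist"; returns the picture (400x640x3 uint8, blue, green, red); there is no depth.
- ctrl.camera_model(name): a dict with "fovy" (degrees; the focal length in pixels is half the picture's height over the tangent of half this angle, whatever the lens; pixels are square), "cx", "cy" (the principal point, pixels), "k1" (the pictures are not rectified: a ray, as slopes to the right and down, at radius r is drawn at 1 + k1 r^2 times it, then the intrinsics apply), "position" and "attitude" of the camera in the world. Camera axes: x right, y up, looking along -z (the intrinsics and any distortion apply to the point x, -y, -z); pixel columns grow to the right and rows downward; lengths in m; the calibration is good to about 2 mm. A picture is of the moment at which its call begins: read the wrist's pose just before it. camera_model takes no time and is no camera call; for the wrist camera it gives the pose at the moment of the call.
- ctrl.finish_job(): hands the job in; it is judged then, once.
The state is a dict: "time": time; "qpos": joint angles; "joint_velocities": joint speeds; "effort": joint torques, N m; "tcp_pos": TCP position; "ee_rot": TCP orientation; "ft_force": force on the tool from outside, world axes, zero at the start; "moment": the same for the moment, N m; "grip_width": finger opening in m; "grasp_force": force on a finger pad.
Only numpy, scipy, OpenCV 4.12 (cv2) and the standard library are available. Lean on these libraries where they do the work, as an engineer would, in place of code of your own. Each camera call takes 0.05 s, during which the arm holds its last target. There are 200 camera calls.

## Working session

There is one attempt and no reset: what is moved stays moved. The work goes in short steps, Python scripts to look and compute and a tool call to move; the robot and the scene stay as the last step left them, time stands still between calls to the robot, and variables do not carry over. Pictures are saved under pics/ and viewed, at most 14 in all, crops included, and the job is handed in when it is done.

Besides the shell and the picture viewer there is one more tool, called after ">>>" as name(argument=value, ...) on one line, values as JSON. servo_tool: Moves the arm, as the interface text tells. Its arguments: {"type":"object","properties":{"linear":{"type":"array","items":{"type":"array","items":{"type":"number"}}},"turn":{"type":"array","items":{"type":"array","items":{"type":"number"}}},"grip":{"type":"array","items":{"type":"number"}},"force":{"type":"number"}},"required":["linear","turn","grip"]}

```bash
mkdir -p pics; cat > h.py <<'E'
import numpy as np, cv2
from scipy.spatial.transform import Rotation as R
from workcell import ctrl
def cam(n):
    m=ctrl.camera_model(n); f=200/np.tan(np.radians(m['fovy'])/2)
    a=np.array(m['attitude'],float)
    M=a if a.shape==(3,3) else R.from_rotvec(a).as_matrix()
    return m,f,M,np.array(m['position'])
def ray(c,u,v):
    m,f,M,p=c
    d=np.array([(u-m['cx'])/f,(v-m['cy'])/f]); s=d.copy()
    for _ in range(20): s=d/(1+m['k1']*(s@s))
    return p,M@np.array([s[0],-s[1],-1])
def hit(c,u,v,z):
    p,d=ray(c,u,v); return (p+d*(z-p[2])/d[2])[:2]
def proj(c,X):
    m,f,M,p=c; q=M.T@(np.array(X)-p); s=np.array([q[0],-q[1]])/-q[2]
    s=s*(1+m['k1']*(s@s)); return s*f+[m['cx'],m['cy']]
E
python3 - <<'E'
from h import *
print(ctrl.tcp_to_tips); print(ctrl.observe())
for n in ("scene","side","wrist"):
    print(n,ctrl.camera_model(n)); cv2.imwrite(f"pics/{n}0.png",ctrl.snapshot(n))
E
```

```text
0.025
{'time': 0.0, 'qpos': array([-1.28729808e+00,  5.28538988e-02,  1.40174771e+00,  7.12852965e-07,
        1.68858194e+00, -7.03119662e-02]), 'joint_velocities': array([-1.05216318e-03,  1.91747470e-03, -5.78545568e-05, -1.00909613e-03,
        1.65862759e-04, -1.68309791e-04]), 'effort': array([ 3.51975609e-05, -3.81666505e+01, -3.60188520e+01, -1.02289764e-04,
        6.17760103e-03, -2.26177895e-05]), 'tcp_pos': array([ 0.18184128, -0.49222257,  0.25545182]), 'ee_rot': array([-3.09100471e+00, -5.52591238e-01,  2.64630140e-04]), 'ft_force': array([ 0.06685577, -0.19281198,  0.56239927]), 'moment': array([ 0.00757252, -0.06439958,  0.03830237]), 'grasp_force': 0.0, 'grip_width': 0.08535163175042944}
scene {'fovy': 50.917892182764625, 'cx': 316.3084535243404, 'cy': 201.96410497621267, 'k1': -0.0032990926532337596, 'position': array([-0.46249614,  0.68907803,  0.56516024]), 'attitude': array([ 0.66106567, -1.24943792, -1.87792763])}
side {'fovy': 45.83393625551504, 'cx': 315.16820514591944, 'cy': 202.8348335180773, 'k1': -0.07966289376044379, 'position': array([ 0.32373991, -1.09761056,  1.01546222]), 'attitude': array([ 0.86190893, -0.08741446, -0.17129564])}
wrist {'fovy': 59.67367158372883, 'cx': 323.9517209274313, 'cy': 198.79864388249337, 'k1': -0.02726430087504154, 'position': array([ 0.2489849 , -0.46721261,  0.37387911]), 'attitude': array([-0.24639174,  0.17694306, -1.20836561])}
```

View pics/scene0.png

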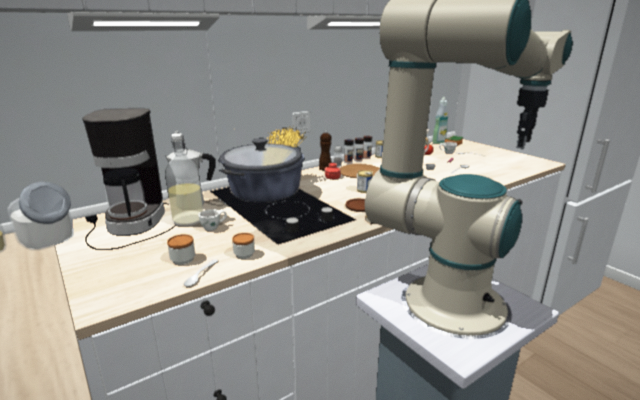

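View pics/side0.png

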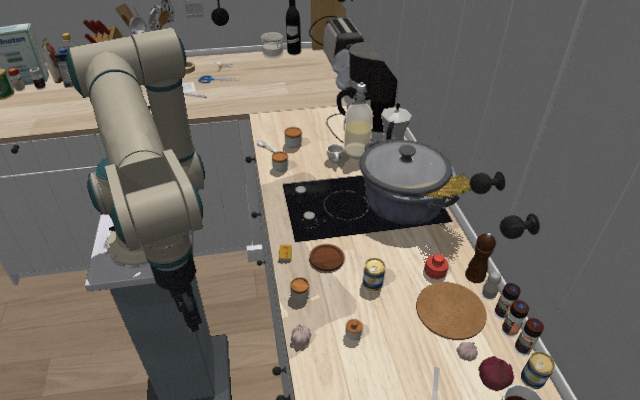

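The scene view shows two lids at (181,242) and (243,238). The side view shows the stand at (327,257), the canisters at (293,135), (280,160) and (300,290), and the knob one at (354,328). Next I'll measure the lids by colour.

```bash
python3 - <<'E'
from h import *
def ana(name,boxes):
    im=cv2.imread(f"pics/{name}0.png"); c=cam(name)
    hsv=cv2.cvtColor(im,cv2.COLOR_BGR2HSV)
    for lab,(u,v,r) in boxes.items():
        k=np.zeros(im.shape[:2],np.uint8); k[v-r:v+r,u-r:u+r]=1
        m=((hsv[...,0]<14)&(hsv[...,1]>110)&(k>0)).astype(np.uint8)
        cs,_=cv2.findContours(m,cv2.RETR_EXTERNAL,cv2.CHAIN_APPROX_NONE)
        if not cs: print(name,lab,'none',hsv[v,u]); continue
        q=max(cs,key=cv2.contourArea)[:,0]
        for z in (0.012,) if lab=='st' else (.06,.054,.048,.040):
            P=np.array([hit(c,a,b,z) for a,b in q],np.float32)
            (x,y),rad=cv2.minEnclosingCircle(P)
            print(name,lab,z,np.round([x,y,2*rad],4),'area-d',round(2*(cv2.contourArea(P*1000)/np.pi)**.5,1), q.min(0),q.max(0))
ana("side",dict(st=(327,257,26),A=(293,133,14),B=(280,158,13),C=(300,287,14),K=(354,327,13)))
ana("scene",dict(st=(358,204,18),A=(181,242,18),B=(243,238,16)))
s=cv2.imread("pics/side0.png"); t=cv2.imread("pics/scene0.png")
a=cv2.resize(s[225:355,265:395],(520,520),interpolation=cv2.INTER_CUBIC)
b=cv2.resize(s[115:180,250:350],(280,182),interpolation=cv2.INTER_CUBIC)
d=cv2.resize(t[220:300,160:270],(280,204),interpolation=cv2.INTER_CUBIC)
o=np.zeros((520,800,3),np.uint8); o[:,:520]=a;o[:182,520:]=b;o[200:404,520:]=d
cv2.imwrite("pics/crop.png",o)
E
```

```text
side st 0.012 [ 0.5363 -0.1842  0.1037] area-d 98.1 [310 245] [343 270]
side A 0.06 [0.5324 0.4197 0.063 ] area-d 37.5 [286 129] [300 137]
side A 0.054 [0.5337 0.4292 0.0634] area-d 37.7 [286 129] [300 137]
side A 0.048 [0.535  0.4388 0.0638] area-d 38.0 [286 129] [300 137]
side A 0.04 [0.5368 0.4515 0.0643] area-d 38.3 [286 129] [300 137]
side B 0.06 [0.4735 0.2706 0.0435] area-d 16.5 [278 153] [286 160]
side B 0.054 [0.4744 0.2792 0.0438] area-d 16.6 [278 153] [286 160]
side B 0.048 [0.4754 0.2878 0.0441] area-d 16.7 [278 153] [286 160]
side B 0.04 [0.4766 0.2992 0.0444] area-d 16.9 [278 153] [286 160]
side C 0.06 [ 0.4368 -0.3121  0.0528] area-d 28.2 [291 278] [308 293]
side C 0.054 [ 0.4375 -0.3072  0.0531] area-d 28.4 [291 278] [308 293]
side C 0.048 [ 0.4382 -0.3023  0.0534] area-d 28.5 [291 278] [308 293]
side C 0.04 [ 0.4392 -0.2957  0.0539] area-d 28.8 [291 278] [308 293]
side K 0.06 [ 0.5451 -0.4601  0.0399] area-d 21.8 [346 321] [361 332]
side K 0.054 [ 0.5465 -0.4561  0.0401] area-d 21.9 [346 321] [361 332]
side K 0.048 [ 0.5478 -0.4521  0.0404] area-d 22.1 [346 321] [361 332]
side K 0.04 [ 0.5497 -0.4468  0.0407] area-d 22.2 [346 321] [361 332]
scene st 0.012 [ 0.5345 -0.168   0.0996] area-d 76.7 [346 199] [364 210]
scene A 0.06 [0.5263 0.4351 0.0729] area-d 29.0 [168 235] [192 247]
scene A 0.054 [0.5381 0.4321 0.0737] area-d 29.4 [168 235] [192 247]
scene A 0.048 [0.5498 0.4291 0.0746] area-d 29.7 [168 235] [192 247]
scene A 0.04 [0.5655 0.425  0.0758] area-d 30.2 [168 235] [192 247]
scene B 0.06 [0.4398 0.2978 0.0534] area-d 21.0 [233 237] [253 244]
scene B 0.054 [0.4505 0.2931 0.0541] area-d 21.2 [233 237] [253 244]
scene B 0.048 [0.4612 0.2885 0.0547] area-d 21.5 [233 237] [253 244]
scene B 0.04 [0.4755 0.2823 0.0555] area-d 21.8 [233 237] [253 244]
```

View pics/crop.png

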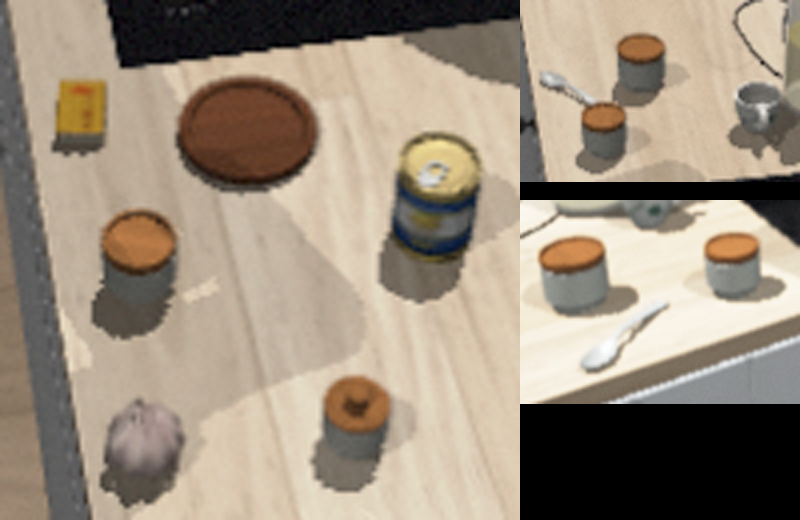

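Sizes read: A is the large canister near (0.53, 0.42), B the small one near (0.46, 0.29), C the medium one near (0.44, -0.31), and K the knob one near (0.55, -0.45). I'll now work out the wrist camera geometry and the first move.

```bash
cat >> h.py <<'E'
def go(*T,yaw=0):
    s=ctrl.observe(); Rm=R.from_rotvec(s['ee_rot'])
    G=R.from_matrix([[np.cos(yaw),np.sin(yaw),0],[np.sin(yaw),-np.cos(yaw),0],[0,0,-1]])
    print('t',s['time'],'tcp',np.round(s['tcp_pos'],4),'w',round(s['grip_width'],4),'turn',np.round(np.degrees((Rm.inv()*G).as_rotvec()),2))
    for t in T: print('lin',np.round(Rm.inv().apply(np.array(t)-s['tcp_pos'])*1000,1))
E
python3 - <<'E'
from h import *
s=ctrl.observe(); Rm=R.from_rotvec(s['ee_rot']).as_matrix(); m,f,M,p=cam('wrist')
print('off',Rm.T@(p-s['tcp_pos'])*1000,'axis',Rm.T@M@[0,0,-1],'right',Rm.T@M@[1,0,0])
go((.45,-.18,.26),(.50,.40,.26))
c=cam('side'); 
for n,u,v in (('spoon',260,143),('spoon2',275,152),('garlic',300,345),('match',285,253),('cup',335,160),('tin base',373,286)): print(n,hit(c,u,v,.003))
c=cam('scene')
for u,v in ((190,284),(217,262)): print(hit(c,u,v,.003))
E
```

```text
off [  71.66982318   -0.40608113 -118.32542934] axis [-0.28126517 -0.00270989  0.95962626] right [-6.23279913e-04  9.99996318e-01  2.64120772e-03]
t 0.15 tcp [ 0.1819 -0.4923  0.2557] w 0.0851 turn [-7.000e-02  1.000e-02  2.027e+01]
lin [ 359.7 -200.1   -4.1]
lin [ 607.6 -726.8   -3.5]
spoon [0.40668822 0.45852968]
spoon2 [0.45654875 0.38678701]
garlic [ 0.41494326 -0.45285399]
match [ 0.42185886 -0.13866804]
cup [0.66852356 0.29594173]
tin base [ 0.64225867 -0.30540773]
[0.40653966 0.45699632]
[0.46573175 0.36483356]
```

Units first: shifts go in shares of 1000 mm and turns go in shares of 45 degrees. So 360 mm / 1000 = 0.36, -200 mm / 1000 = -0.2, 20.3 degrees / 45 = 0.4511.

>>> servo_tool(linear=[[0.36,-0.2,-0.004],[0.36,-0.2,-0.004],[0.36,-0.2,-0.004],[0.36,-0.2,-0.004],[0.36,-0.2,-0.004],[0.36,-0.2,-0.004],[0.36,-0.2,-0.004],[0.36,-0.2,-0.004],[0.36,-0.2,-0.004],[0.36,-0.2,-0.004],[0.36,-0.2,-0.004],[0.36,-0.2,-0.004]], turn=[[0,0,0.1556],[0,0,0.3111],[0,0,0.4511],[0,0,0.4511],[0,0,0.4511],[0,0,0.4511],[0,0,0.4511],[0,0,0.4511],[0,0,0.4511],[0,0,0.4511],[0,0,0.4511],[0,0,0.4511]], grip=[1,1,1,1,1,1,1,1,1,1,1,1])

```text
time: 1.35
tcp_pos: [0.4495, -0.1814, 0.2602]
ee_rot: [3.141, -0.004, -0.0]
ft_force: [0.0, -0.6, 0.4]
grip_width: 0.0852
grasp_force: 0.0
```

```bash
python3 - <<'E'
from h import *
c=cam('wrist'); cv2.imwrite("pics/w_stand.png",ctrl.snapshot('wrist'))
print(proj(c,(.536,-.184,.012)))
go((.50,.41,.26))
E
```

```text
[327.58218564  80.90486067]
t 1.4 tcp [ 0.4496 -0.1814  0.2603] w 0.085 turn [ 0.02  0.01 -0.16]
lin [ 4.880e+01 -5.915e+02  1.000e-01]
```

View pics/w_stand.png

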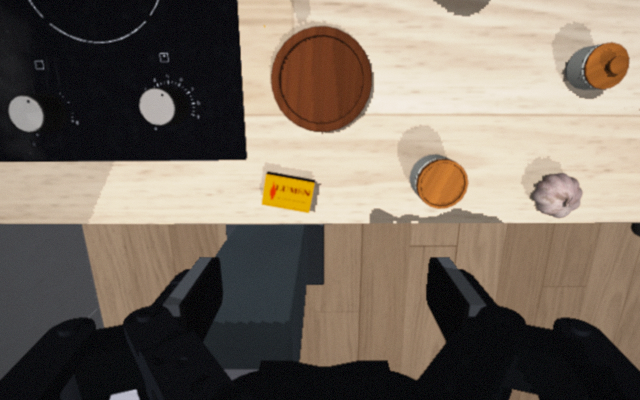

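The wrist picture shows the stand at (322,79), the medium canister at (441,182), the knob one at (606,66), the matchbox at (289,191) and garlic at (557,194). I'll measure these while moving on to A.

```bash
cat >> h.py <<'E'
def lids(im,c,z=.054,minpx=400,show=True):
    hsv=cv2.cvtColor(cv2.medianBlur(im,3),cv2.COLOR_BGR2HSV); out=[]
    m=((hsv[...,0]<15)&(hsv[...,1]>140)&(hsv[...,2]>50)).astype(np.uint8)
    m=cv2.morphologyEx(m,cv2.MORPH_OPEN,np.ones((5,5)))
    for q in cv2.findContours(m,cv2.RETR_EXTERNAL,cv2.CHAIN_APPROX_NONE)[0]:
        if cv2.contourArea(q)<minpx: continue
        q=cv2.convexHull(q)[:,0]; P=np.array([hit(c,a,b,z) for a,b in q],np.float32)
        A=np.c_[2*P,np.ones(len(P))]; s=np.linalg.lstsq(A,(P**2).sum(1),rcond=None)[0]
        r=np.sqrt(s[2]+s[0]**2+s[1]**2); (x,y),rr=cv2.minEnclosingCircle(P)
        print('px',q.mean(0).round(),'fit',s[:2].round(4),'d',round(2000*r,1),'mec',np.round([x,y,2*rr],4),'box',((P.min(0)+P.max(0))/2).round(4),(np.ptp(P,axis=0)*1000).round(1))
E
python3 - <<'E'
from h import *
c=cam('wrist'); im=cv2.imread("pics/w_stand.png")
for z in (.012,.040,.054): print(z); lids(im,c,z)
E
```

```text
0.012
px [442. 183.] fit [ 0.4296 -0.3081] d 53.7 mec [ 0.4301 -0.3084  0.0551] box [ 0.4297 -0.3082] [52.5 53.1]
px [607.  67.] fit [ 0.5517 -0.4642] d 43.5 mec [ 0.5517 -0.4638  0.0448] box [ 0.5517 -0.4641] [41.1 43.5]
px [320.  83.] fit [ 0.5365 -0.1776] d 99.3 mec [ 0.5365 -0.1776  0.1001] box [ 0.5366 -0.1775] [98.1 98.4]
0.04
px [442. 183.] fit [ 0.4366 -0.2984] d 49.6 mec [ 0.437  -0.2987  0.0509] box [ 0.4366 -0.2985] [48.5 49. ]
px [607.  67.] fit [ 0.5493 -0.4426] d 40.2 mec [ 0.5494 -0.4422  0.0414] box [ 0.5494 -0.4425] [37.9 40.2]
px [320.  83.] fit [ 0.5353 -0.1779] d 91.7 mec [ 0.5353 -0.1779  0.0924] box [ 0.5355 -0.1777] [90.6 90.9]
0.054
px [442. 183.] fit [ 0.4401 -0.2936] d 47.5 mec [ 0.4405 -0.2939  0.0487] box [ 0.4401 -0.2936] [46.5 47. ]
px [607.  67.] fit [ 0.5482 -0.4318] d 38.5 mec [ 0.5482 -0.4314  0.0397] box [ 0.5482 -0.4317] [36.4 38.5]
px [320.  83.] fit [ 0.5347 -0.178 ] d 87.9 mec [ 0.5347 -0.178   0.0886] box [ 0.5349 -0.1779] [86.9 87.1]
```

Scaled: -592 mm / 1000 = -0.592, 50 mm / 1000 = 0.05.

>>> servo_tool(linear=[[0.05,-0.592,0],[0.05,-0.592,0],[0.05,-0.592,0],[0.05,-0.592,0],[0.05,-0.592,0],[0.05,-0.592,0],[0.05,-0.592,0],[0.05,-0.592,0],[0.05,-0.592,0],[0.05,-0.592,0],[0.05,-0.592,0],[0.05,-0.592,0]], turn=[[0,0,0],[0,0,0],[0,0,0],[0,0,0],[0,0,0],[0,0,0],[0,0,0],[0,0,0],[0,0,0],[0,0,0],[0,0,0],[0,0,0]], grip=[1,1,1,1,1,1,1,1,1,1,1,1])

```text
time: 2.6
tcp_pos: [0.5012, 0.4129, 0.2601]
ee_rot: [3.142, -0.003, 0.0]
ft_force: [1.0, -0.5, 0.8]
grip_width: 0.0852
grasp_force: 0.0
```

```bash
python3 - <<'E'
from h import *
o=ctrl.observe(); c=cam('wrist'); im=ctrl.snapshot('wrist'); cv2.imwrite("pics/w_A.png",im)
for z in (.048,.06): print(z); lids(im,c,z)
go((.531,.423,.26))
E
```

```text
0.048
px [450. 204.] fit [0.4624 0.2882] d 55.1 mec [0.462  0.2879 0.0591] box [0.4686 0.2881] [39.6 58.1]
px [306. 141.] fit [0.5301 0.4341] d 67.1 mec [0.5299 0.4342 0.0679] box [0.53  0.434] [66.9 66.5]
0.06
px [450. 204.] fit [0.4664 0.2928] d 53.1 mec [0.466  0.2924 0.0569] box [0.4724 0.2926] [38.2 56. ]
px [306. 141.] fit [0.5316 0.4334] d 64.6 mec [0.5315 0.4335 0.0655] box [0.5316 0.4333] [64.4 64.1]
t 2.65 tcp [0.5001 0.4181 0.2574] w 0.0853 turn [-0.04  0.17  0.15]
lin [31.  -4.8 -2.7]
```

View pics/w_A.png

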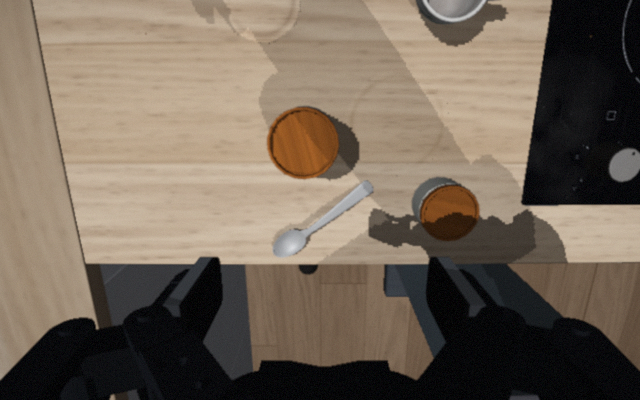

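A is the large canister, at (306,141), and the spoon is clear of it. B at (450,212) measures about 57 mm, so it is the medium one. C measured about 49 mm, so it is the small one. Moving above A next.

Scaled: 100 mm / 1000 = 0.1, 80 mm / 1000 = 0.08.

>>> servo_tool(linear=[[0.031,-0.018,0.04],[0.031,-0.018,0.08],[0.031,-0.018,0.1],[0.031,-0.018,0.1],[0.031,-0.018,0.1]], turn=[[0,0,0],[0,0,0],[0,0,0],[0,0,0],[0,0,0]], grip=[1,1,1,1,1])

```text
time: 3.15
tcp_pos: [0.5325, 0.429, 0.1614]
ee_rot: [-3.141, 0.003, -0.001]
ft_force: [-0.5, -0.7, 1.3]
grip_width: 0.0854
grasp_force: 0.0
```

```bash
python3 - <<'E'
from h import *
c=cam('wrist'); im=ctrl.snapshot('wrist'); cv2.imwrite("pics/w_A2.png",im)
lids(im,c,.06)
go((.5316,.4335,.042))
E
```

```text
px [323. 202.] fit [0.5323 0.4332] d 64.3 mec [0.5317 0.4334 0.0656] box [0.5337 0.4331] [60.3 64.7]
t 3.2 tcp [0.5327 0.4295 0.1629] w 0.0853 turn [-0.11 -0.17 -0.09]
lin [ -1.5  -3.8 120.9]
```

Scaled: 119 mm / 1000 = 0.119, 110 mm / 1000 = 0.11.

>>> servo_tool(linear=[[-0.001,-0.004,0.04],[-0.001,-0.004,0.08],[-0.001,-0.004,0.11],[-0.001,-0.004,0.119],[-0.001,-0.004,0.119],[-0.001,-0.004,0.119],[-0.001,-0.004,0.119],[-0.001,-0.004,0.119]], turn=[[0,0,0],[0,0,0],[0,0,0],[0,0,0],[0,0,0],[0,0,0],[0,0,0],[0,0,0]], grip=[1,1,1,1,1,1,0.7,0.6], force=40)

```text
time: 4.0
tcp_pos: [0.5319, 0.4344, 0.0445]
ee_rot: [-3.139, 0.001, -0.006]
ft_force: [-0.7, -1.7, 4.8]
grip_width: 0.0652
grasp_force: 44.0
```

>>> servo_tool(linear=[[0,0,0],[0,0,0],[0,0,0],[0,0,0],[0,0,0]], turn=[[0,0,0],[0,0,0],[0,0,0],[0,0,0],[0,0,0]], grip=[0.5,0.5,0.5,0.5,0.5])

```text
time: 4.5
tcp_pos: [0.5319, 0.4344, 0.0445]
ee_rot: [-3.139, 0.001, -0.006]
ft_force: [-1.4, -1.0, 6.0]
grip_width: 0.0646
grasp_force: 44.2
```

Scaled: 400 mm / 1000 = 0.4, -200 mm / 1000 = -0.2.

>>> servo_tool(linear=[[0,0,-0.03],[0,0,-0.07],[0,0,-0.115],[0,0.02,-0.16],[-0.02,0.05,-0.19],[-0.04,0.1,-0.2],[-0.05,0.15,-0.2],[-0.06,0.2,-0.2],[-0.06,0.25,-0.2],[-0.06,0.3,-0.2],[-0.06,0.35,-0.2],[-0.06,0.4,-0.2]], turn=[[0,0,0],[0,0,0],[0,0,0],[0,0,0],[0,0,0],[0,0,0],[0,0,0],[0,0,0],[0,0,0],[0,0,0],[0,0,0],[0,0,0]], grip=[0.5,0.5,0.5,0.5,0.5,0.5,0.5,0.5,0.5,0.5,0.5,0.5])

```text
time: 5.7
tcp_pos: [0.4699, 0.0385, 0.2421]
ee_rot: [3.142, -0.0, 0.003]
ft_force: [1.8, -0.3, -2.5]
grip_width: 0.0653
grasp_force: 46.1
```

Scaled: 135 mm / 1000 = 0.135, 120 mm / 1000 = 0.12.

>>> servo_tool(linear=[[0.01,0.05,0],[0.015,0.09,0],[0.015,0.12,0],[0.015,0.135,0],[0.015,0.135,0],[0.015,0.135,0],[0.015,0.135,0],[0.015,0.135,0]], turn=[[0,0,0],[0,0,0],[0,0,0],[0,0,0],[0,0,0],[0,0,0],[0,0,0],[0,0,0]], grip=[0.5,0.5,0.5,0.5,0.5,0.5,0.5,0.5])

```text
time: 6.5
tcp_pos: [0.4855, -0.0936, 0.2414]
ee_rot: [-3.142, -0.002, -0.0]
ft_force: [0.1, 0.3, -3.0]
grip_width: 0.0649
grasp_force: 46.1
```

```bash
python3 - <<'E'
from h import *
c=cam('wrist'); im=ctrl.snapshot('wrist'); cv2.imwrite("pics/w_S2.png",im)
for z in (.012,.048): print(z);lids(im,c,z)
go((.5365,-.178,.12))
E
```

```text
0.012
px [331. 286.] fit [ 0.3207 -0.092 ] d 220.1 mec [ 0.3191 -0.0914  0.2274] box [ 0.3366 -0.0924] [189.6 220.3]
px [408. 116.] fit [ 0.5366 -0.1769] d 99.2 mec [ 0.5363 -0.1768  0.1   ] box [ 0.5366 -0.1767] [98.4 98.6]
0.048
px [331. 286.] fit [ 0.3452 -0.0922] d 197.3 mec [ 0.3437 -0.0916  0.2039] box [ 0.3594 -0.0925] [170.  197.5]
px [408. 116.] fit [ 0.5387 -0.1682] d 88.9 mec [ 0.5384 -0.1682  0.0897] box [ 0.5387 -0.1681] [88.2 88.4]
t 6.55 tcp [ 0.4855 -0.0937  0.2414] w 0.0651 turn [-0.   -0.01  0.06]
lin [ 50.9  84.4 121.4]
```

View pics/w_S2.png

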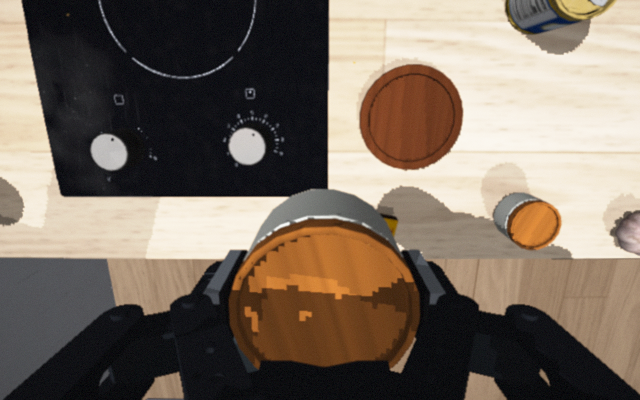

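Held upright at (320,300), with the stand at (411,117). Lowering into the recess.

Scaled: 189.5 mm / 1000 = 0.1895, 189 mm / 1000 = 0.189.

>>> servo_tool(linear=[[0.025,0.042,0],[0.051,0.083,0],[0.051,0.0835,0.04],[0.051,0.0835,0.085],[0.051,0.0835,0.13],[0.051,0.0835,0.165],[0.051,0.0835,0.178],[0.051,0.0835,0.184],[0.051,0.0835,0.187],[0.051,0.0835,0.188],[0.051,0.0835,0.189],[0.051,0.0835,0.1895]], turn=[[0,0,0],[0,0,0],[0,0,0],[0,0,0],[0,0,0],[0,0,0],[0,0,0],[0,0,0],[0,0,0],[0,0,0],[0,0,0],[0,0,0]], grip=[0.5,0.5,0.5,0.5,0.5,0.5,0.5,0.5,0.5,0.5,0.5,0.5])

```text
time: 7.75
tcp_pos: [0.5369, -0.1785, 0.053]
ee_rot: [3.141, -0.001, 0.003]
ft_force: [0.1, -0.0, -2.5]
grip_width: 0.0647
grasp_force: 46.1
```

>>> servo_tool(linear=[[0,0,0],[0,0,0]], turn=[[0,0,0],[0,0,0]], grip=[0.5,0.5])

```text
time: 7.95
tcp_pos: [0.5367, -0.1784, 0.0526]
ee_rot: [3.141, -0.001, 0.002]
ft_force: [-0.7, -0.4, 0.1]
grip_width: 0.0651
grasp_force: 46.4
```

Scaled: -190 mm / 1000 = -0.19, -165 mm / 1000 = -0.165.

>>> servo_tool(linear=[[0,0,0.0005],[0,0,0.0005],[0,0,0.0005],[0,0,0.0005],[0,0,-0.03],[0,0,-0.075],[0,0,-0.12],[0,0,-0.165],[-0.03,-0.02,-0.19],[-0.03,-0.02,-0.19],[-0.03,-0.02,-0.19],[-0.03,-0.02,-0.19]], turn=[[0,0,0],[0,0,0],[0,0,0],[0,0,0],[0,0,0],[0,0,0],[0,0,0],[0,0,0],[0,0,0],[0,0,0],[0,0,0],[0,0,0]], grip=[0.7,0.9,1,1,1,1,1,1,1,1,1,1])

```text
time: 9.15
tcp_pos: [0.5062, -0.1583, 0.2403]
ee_rot: [-3.141, 0.001, 0.003]
ft_force: [-0.2, 0.4, -0.1]
grip_width: 0.0854
grasp_force: 0.0
```

```bash
python3 - <<'E'
from h import *
c=cam('wrist'); im=ctrl.snapshot('wrist'); cv2.imwrite("pics/w_S3.png",im)
for z in (.048,.068): print(z);lids(im,c,z)
go((.4655,.1,.24),(.4655,.2905,.17))
E
```

```text
0.048
px [468. 244.] fit [ 0.4392 -0.2949] d 49.9 mec [ 0.4397 -0.2949  0.0519] box [ 0.4391 -0.2946] [49.6 49.4]
px [626. 133.] fit [ 0.5498 -0.4344] d 37.7 mec [ 0.5494 -0.4336  0.0382] box [ 0.5498 -0.4295] [37.2 27.7]
px [343. 136.] fit [ 0.541  -0.1754] d 88.5 mec [ 0.5409 -0.1754  0.0893] box [ 0.5412 -0.1753] [87.8 88. ]
0.068
px [468. 244.] fit [ 0.4481 -0.2861] d 46.7 mec [ 0.4486 -0.2861  0.0485] box [ 0.4481 -0.2858] [46.4 46.2]
px [626. 133.] fit [ 0.5516 -0.4166] d 35.2 mec [ 0.5512 -0.4159  0.0357] box [ 0.5516 -0.412 ] [34.8 26. ]
px [343. 136.] fit [ 0.5434 -0.1743] d 82.8 mec [ 0.5433 -0.1743  0.0835] box [ 0.5435 -0.1741] [82.2 82.3]
t 9.2 tcp [ 0.5062 -0.1583  0.24  ] w 0.0851 turn [-0.05  0.16 -0.04]
lin [ -40.9 -258.3    0.4]
lin [ -40.8 -448.7   70.5]
```

View pics/w_S3.png

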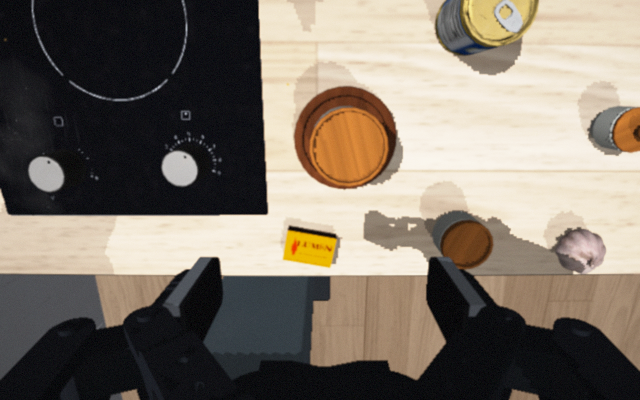

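The large canister sits in the stand, with its lid at about (348,146) inside the recess. Going to B, the medium one.

Scaled: -448 mm / 1000 = -0.448, -435 mm / 1000 = -0.435.

>>> servo_tool(linear=[[-0.02,-0.05,0],[-0.04,-0.095,0],[-0.04,-0.145,0],[-0.04,-0.195,0],[-0.04,-0.245,0],[-0.04,-0.295,0],[-0.04,-0.345,0],[-0.04,-0.395,0.02],[-0.041,-0.435,0.05],[-0.041,-0.448,0.07],[-0.041,-0.448,0.07],[-0.041,-0.448,0.07]], turn=[[0,0,0],[0,0,0],[0,0,0],[0,0,0],[0,0,0],[0,0,0],[0,0,0],[0,0,0],[0,0,0],[0,0,0],[0,0,0],[0,0,0]], grip=[1,1,1,1,1,1,1,1,1,1,1,1])

```text
time: 10.4
tcp_pos: [0.4655, 0.2894, 0.1707]
ee_rot: [3.14, -0.0, -0.004]
ft_force: [0.9, -1.4, 0.9]
grip_width: 0.0851
grasp_force: 0.0
```

>>> servo_tool(linear=[[0,0,0],[0,0,0]], turn=[[0,0,0],[0,0,0]], grip=[1,1])

```text
time: 10.6
tcp_pos: [0.4664, 0.289, 0.1732]
ee_rot: [-3.141, 0.003, -0.003]
ft_force: [-0.2, 0.0, -0.2]
grip_width: 0.0854
grasp_force: 0.0
```

```bash
python3 - <<'E'
from h import *
c=cam('wrist'); im=ctrl.snapshot('wrist'); cv2.imwrite("pics/w_B.png",im)
lids(im,c,.054)
go((.4645,.2905,.042))
E
```

```text
px [326. 201.] fit [0.4623 0.2894] d 56.6 mec [0.4623 0.2893 0.0574] box [0.4629 0.2895] [55.4 56.1]
t 10.65 tcp [0.4663 0.2891 0.1731] w 0.0852 turn [-0.05 -0.12 -0.12]
lin [ -2.1  -1.3 131.1]
```

View pics/w_B.png

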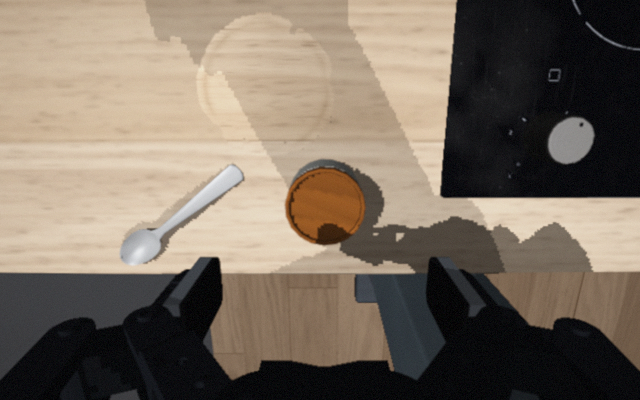

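The medium canister is at (326,204) and the spoon is well clear. Descending to grip it.

Scaled: 130 mm / 1000 = 0.13, 128 mm / 1000 = 0.128.

>>> servo_tool(linear=[[-0.004,-0.0005,0.04],[-0.004,-0.0005,0.08],[-0.004,-0.0005,0.115],[-0.004,-0.0005,0.128],[-0.004,-0.0005,0.13],[-0.004,-0.0005,0.13],[-0.004,-0.0005,0.13],[-0.004,-0.0005,0.13],[-0.004,-0.0005,0.13],[-0.004,-0.0005,0.13]], turn=[[0,0,0],[0,0,0],[0,0,0],[0,0,0],[0,0,0],[0,0,0],[0,0,0],[0,0,0],[0,0,0],[0,0,0]], grip=[1,1,1,1,1,0.7,0.5,0.4,0.4,0.4], force=40)

```text
time: 11.65
tcp_pos: [0.4631, 0.2909, 0.0445]
ee_rot: [-3.14, 0.001, -0.007]
ft_force: [-0.4, -2.6, 6.5]
grip_width: 0.0567
grasp_force: 43.2
```

```bash
python3 - <<'E'
from h import *
go((.4625,.2894,.042)); print(ctrl.observe()['grasp_force'])
E
```

```text
t 11.65 tcp [0.4631 0.2909 0.0445] w 0.0567 turn [-0.1  -0.25 -0.03]
lin [-0.6  1.5  2.5]
43.22358781741059
```

Scaled: 380 mm / 1000 = 0.38, 365 mm / 1000 = 0.365.

>>> servo_tool(linear=[[0,0,-0.03],[0,0,-0.075],[0,0,-0.12],[0,0.03,-0.165],[0,0.075,-0.2],[0,0.125,-0.215],[0,0.175,-0.215],[0,0.225,-0.215],[0,0.275,-0.215],[0,0.325,-0.215],[0,0.365,-0.215],[0,0.38,-0.215]], turn=[[0,0,0],[0,0,0],[0,0,0],[0,0,0],[0,0,0],[0,0,0],[0,0,0],[0,0,0],[0,0,0],[0,0,0],[0,0,0],[0,0,0]], grip=[0.4,0.4,0.4,0.4,0.4,0.4,0.4,0.4,0.4,0.4,0.4,0.4])

```text
time: 12.85
tcp_pos: [0.4608, -0.0934, 0.2575]
ee_rot: [3.14, -0.007, 0.002]
ft_force: [0.7, 1.3, -2.5]
grip_width: 0.0567
grasp_force: 44.3
```

Scaled: 10 mm / 1000 = 0.01.

>>> servo_tool(linear=[[0,0.01,0],[0,0.01,0],[0,0.01,0],[0,0.01,0]], turn=[[0,0,0],[0,0,0],[0,0,0],[0,0,0]], grip=[0.4,0.4,0.4,0.4])

```text
time: 13.25
tcp_pos: [0.4615, -0.0985, 0.2569]
ee_rot: [-3.141, -0.002, -0.0]
ft_force: [0.2, 0.2, -2.1]
grip_width: 0.0564
grasp_force: 44.3
```

```bash
python3 - <<'E'
from h import *
go((.5365,-.178,.12))
c=cam('wrist'); im=ctrl.snapshot('wrist'); cv2.imwrite("pics/w_S4.png",im)
s=ctrl.snapshot('side'); cv2.imwrite("pics/side4.png",s)
u,v=proj(c,(.5365,-.178,.068)).astype(int); print(u,v)
hsv=cv2.cvtColor(im,cv2.COLOR_BGR2HSV)
print(hsv[v,u-60:u+61:5].tolist())
E
```

```text
t 13.25 tcp [ 0.4615 -0.0985  0.2569] w 0.0564 turn [-0.01 -0.01  0.08]
lin [ 74.9  79.6 136.9]
419 92
[[10, 182, 129], [10, 181, 107], [10, 184, 100], [23, 19, 122], [13, 73, 129], [14, 188, 148], [15, 189, 213], [14, 189, 197], [14, 189, 213], [15, 185, 204], [14, 190, 197], [15, 190, 205], [14, 189, 209], [15, 183, 222], [15, 186, 210], [15, 189, 204], [14, 189, 209], [15, 187, 200], [15, 192, 199], [13, 193, 164], [21, 14, 249], [19, 16, 249], [19, 16, 249], [21, 16, 248], [21, 16, 249]]
```

```bash
sed -i 's/show=True/lo=0,hi=15/; s/(hsv\[...,0\]<15)&/(hsv[...,0]<=hi)\&(hsv[...,0]>=lo)\&/' h.py; python3 - <<'E'
from h import *
c=cam('wrist'); im=cv2.imread("pics/w_S4.png")
for lo in (11,12): lids(im,c,.068,lo=lo,hi=19)
cv2.imwrite("pics/z.png",np.hstack([cv2.resize(im[30:150,350:490],(560,480),interpolation=cv2.INTER_CUBIC)]))
E
```

```text
px [325. 289.] fit [ 0.3323 -0.0972] d 163.7 mec [ 0.3316 -0.0978  0.1702] box [ 0.3362 -0.0975] [159.7 160.6]
px [524. 197.] fit [ 0.4446 -0.2826] d 47.1 mec [ 0.4444 -0.2822  0.049 ] box [ 0.4447 -0.2825] [45.2 47.5]
px [418.  93.] fit [ 0.5361 -0.1772] d 66.2 mec [ 0.5362 -0.1774  0.0684] box [ 0.5364 -0.1772] [65.9 64.9]
px [328. 288.] fit [ 0.3327 -0.097 ] d 163.2 mec [ 0.3318 -0.0968  0.1695] box [ 0.3362 -0.0975] [159.7 160.6]
px [525. 195.] fit [ 0.4445 -0.2827] d 46.8 mec [ 0.4444 -0.2822  0.049 ] box [ 0.4447 -0.2826] [45.2 47.1]
px [420.  91.] fit [ 0.5362 -0.1773] d 65.9 mec [ 0.5362 -0.1778  0.0676] box [ 0.5364 -0.1772] [65.9 64.9]
```

View pics/z.png

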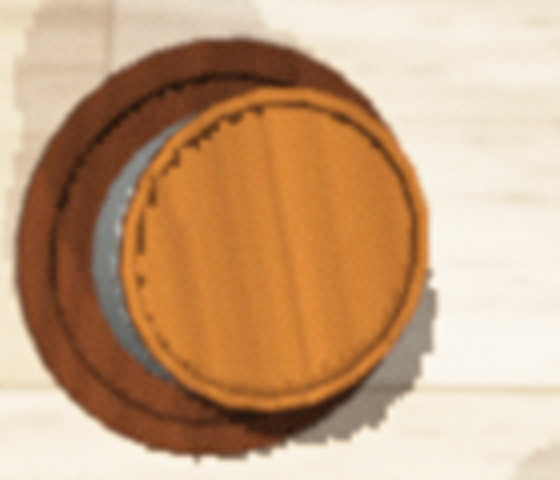

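The large canister's lid is centred at (.5362, -.1775), well inside the stand. Placing the medium one.

>>> servo_tool(linear=[[0.03,0.032,0],[0.06,0.064,0],[0.075,0.0795,0.015],[0.075,0.0795,0.05],[0.075,0.0795,0.09],[0.075,0.0795,0.12],[0.075,0.0795,0.13],[0.075,0.0795,0.13],[0.075,0.0795,0.13],[0.075,0.0795,0.13]], turn=[[0,0,0],[0,0,0],[0,0,0],[0,0,0],[0,0,0],[0,0,0],[0,0,0],[0,0,0],[0,0,0],[0,0,0]], grip=[0.4,0.4,0.4,0.4,0.4,0.4,0.4,0.4,0.4,0.4])

```text
time: 14.35
tcp_pos: [0.5375, -0.1795, 0.1293]
ee_rot: [3.14, -0.0, 0.006]
ft_force: [-0.5, -0.8, -2.2]
grip_width: 0.0569
grasp_force: 44.3
```

```bash
python3 - <<'E'
from h import *
go((.5368,-.178,.1085))
E
```

```text
t 14.35 tcp [ 0.5375 -0.1795  0.1293] w 0.0569 turn [ 0.1  -0.22 -0.01]
lin [-0.7 -1.5 20.8]
```

Scaled: 19 mm / 1000 = 0.019, -1.5 mm / 1000 = -0.0015.

>>> servo_tool(linear=[[-0.0007,-0.0015,0.005],[-0.0007,-0.0015,0.01],[-0.0007,-0.0015,0.014],[-0.0007,-0.0015,0.016],[-0.0007,-0.0015,0.018],[-0.0007,-0.0015,0.019],[-0.0007,-0.0015,0.019],[-0.0007,-0.0015,0.019]], turn=[[0,0,0],[0,0,0],[0,0,0],[0,0,0],[0,0,0],[0,0,0],[0,0,0],[0,0,0]], grip=[0.4,0.4,0.4,0.4,0.4,0.4,0.4,0.4])

```text
time: 15.15
tcp_pos: [0.536, -0.1778, 0.1085]
ee_rot: [3.141, -0.001, 0.002]
ft_force: [-2.1, 1.6, 3.3]
grip_width: 0.0569
grasp_force: 44.9
```

```bash
python3 - <<'E'
from h import *
go((.5368,-.178,.1085)); print(ctrl.observe()['ft_force'])
E
```

```text
t 15.15 tcp [ 0.536  -0.1778  0.1085] w 0.0569 turn [ 0.02 -0.06 -0.03]
lin [0.8 0.2 0. ]
[-2.05910783  1.5651592   3.3038835 ]
```

Scaled: -130 mm / 1000 = -0.13, -120 mm / 1000 = -0.12.

>>> servo_tool(linear=[[0,0,0],[0,0,0],[0,0,0],[0,0,0],[0,0,-0.025],[0,0,-0.06],[0,0,-0.1],[-0.03,0.03,-0.13],[-0.06,0.07,-0.12],[-0.097,0.117,-0.09],[-0.097,0.117,-0.07],[-0.097,0.117,-0.06]], turn=[[0,0,0],[0,0,0],[0,0,0],[0,0,0],[0,0,0],[0,0,0],[0,0,0],[0,0,0],[0,0,0],[0,0,0],[0,0,0],[0,0,0]], grip=[0.6,0.8,0.95,0.95,0.95,0.95,0.95,1,1,1,1,1])

```text
time: 16.35
tcp_pos: [0.4362, -0.2957, 0.1647]
ee_rot: [-3.139, 0.007, 0.006]
ft_force: [0.3, 0.6, -0.4]
grip_width: 0.0853
grasp_force: 0.0
```

>>> servo_tool(linear=[[0,0,0],[0,0,0],[0,0,0]], turn=[[0,0,0],[0,0,0],[0,0,0]], grip=[1,1,1])

```text
time: 16.65
tcp_pos: [0.4398, -0.2942, 0.1694]
ee_rot: [3.14, 0.002, 0.003]
ft_force: [0.6, -0.1, 1.0]
grip_width: 0.0856
grasp_force: 0.0
```

```bash
python3 - <<'E'
from h import *
c=cam('wrist'); im=ctrl.snapshot('wrist'); cv2.imwrite("pics/w_C.png",im)
lids(im,c,.048,lo=11,hi=19); lids(im,c,.118,lo=11,hi=19); lids(im,c,.048)
go((.439,-.296,.042))
E
```

```text
px [331. 199.] fit [ 0.4387 -0.2967] d 49.2 mec [ 0.4388 -0.2968  0.0499] box [ 0.44   -0.2967] [47.1 48.3]
px [548.  38.] fit [ 0.5481 -0.4383] d 39.4 mec [ 0.548  -0.4384  0.0402] box [ 0.548  -0.4383] [38.9 39.6]
px [157.  13.] fit [ 0.559  -0.1845] d 24.1 mec [ 0.5623 -0.1862  0.0281] box [ 0.5623 -0.1863] [15.9 23.6]
px [69. 62.] fit [ 0.5446 -0.1285] d 81.9 mec [ 0.5444 -0.1283  0.083 ] box [ 0.5381 -0.1286] [67.6 81.9]
px [331. 199.] fit [ 0.4598 -0.2958] d 34.8 mec [ 0.4599 -0.2958  0.0354] box [ 0.4607 -0.2958] [33.4 34.2]
px [548.  38.] fit [ 0.5373 -0.3961] d 27.9 mec [ 0.5372 -0.3961  0.0286] box [ 0.5372 -0.3961] [27.5 28. ]
px [157.  13.] fit [ 0.545  -0.2164] d 17.0 mec [ 0.5474 -0.2176  0.0199] box [ 0.5474 -0.2176] [11.2 16.7]
px [69. 62.] fit [ 0.5348 -0.1767] d 58.0 mec [ 0.5347 -0.1765  0.0588] box [ 0.5302 -0.1768] [47.9 58. ]
px [329. 198.] fit [ 0.4388 -0.2967] d 49.0 mec [ 0.4389 -0.2968  0.0501] box [ 0.44   -0.2967] [47.1 48.3]
px [163. 115.] fit [ 0.499  -0.1861] d 33.3 mec [ 0.4976 -0.1852  0.0415] box [ 0.5023 -0.1852] [23.7 40.3]
px [548.  37.] fit [ 0.5482 -0.4384] d 39.3 mec [ 0.5481 -0.4384  0.0401] box [ 0.548  -0.4385] [38.9 39.3]
px [197.  24.] fit [ 0.5458 -0.202 ] d 60.7 mec [ 0.5553 -0.2049  0.0674] box [ 0.5553 -0.2048] [29.8 60.7]
px [69. 63.] fit [ 0.5446 -0.1285] d 81.9 mec [ 0.5447 -0.1284  0.0826] box [ 0.5381 -0.1286] [67.6 81.9]
t 16.7 tcp [ 0.4397 -0.2943  0.1693] w 0.0855 turn [ 0.09 -0.11  0.06]
lin [ -0.9   1.5 127.3]
```

View pics/w_C.png

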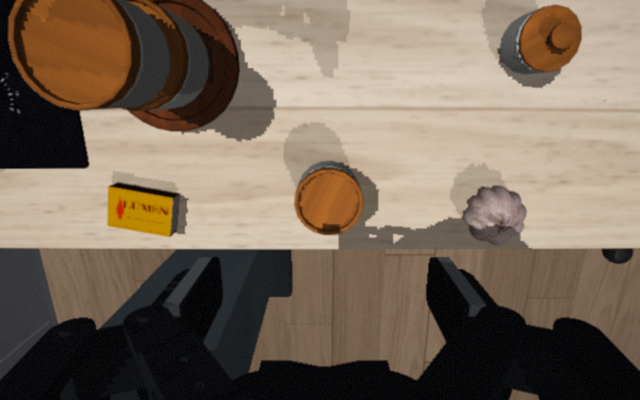

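The tower so far stands well. The small canister is at (329,201), and the garlic at (497,213) is clear.

Scaled: 130 mm / 1000 = 0.13, 128 mm / 1000 = 0.128.

>>> servo_tool(linear=[[-0.001,0.0024,0.04],[-0.001,0.0024,0.08],[-0.001,0.0024,0.115],[-0.001,0.0024,0.128],[-0.001,0.0024,0.13],[-0.001,0.0024,0.13],[-0.001,0.0024,0.13],[-0.001,0.0024,0.13],[-0.001,0.0024,0.13],[-0.001,0.0024,0.13],[-0.001,0.0024,0.13]], turn=[[0,0,0],[0,0,0],[0,0,0],[0,0,0],[0,0,0],[0,0,0],[0,0,0],[0,0,0],[0,0,0],[0,0,0],[0,0,0]], grip=[1,1,1,1,1,0.7,0.5,0.4,0.3,0.3,0.3], force=40)

```text
time: 17.8
tcp_pos: [0.4387, -0.2979, 0.0402]
ee_rot: [3.139, -0.001, 0.005]
ft_force: [0.2, 0.5, 5.2]
grip_width: 0.049
grasp_force: 41.3
```

```bash
python3 - <<'E'
from h import *
go((.48,-.11,.31)); print(ctrl.observe()['grasp_force'])
E
```

```text
t 17.8 tcp [ 0.4387 -0.2979  0.0402] w 0.049 turn [ 0.14 -0.19 -0.03]
lin [  42.1 -187.2 -270.1]
41.254067975096405
```

Scaled: -267 mm / 1000 = -0.267, -265 mm / 1000 = -0.265.

>>> servo_tool(linear=[[0,0,-0.03],[0,0,-0.075],[0,0,-0.12],[0,0,-0.165],[0,-0.01,-0.21],[0,-0.05,-0.24],[0,-0.095,-0.26],[0.01,-0.14,-0.265],[0.02,-0.18,-0.267],[0.023,-0.195,-0.267],[0.023,-0.195,-0.267],[0.023,-0.195,-0.267]], turn=[[0,0,0],[0,0,0],[0,0,0],[0,0,0],[0,0,0],[0,0,0],[0,0,0],[0,0,0],[0,0,0],[0,0,0],[0,0,0],[0,0,0]], grip=[0.3,0.3,0.3,0.3,0.3,0.3,0.3,0.3,0.3,0.3,0.3,0.3])

```text
time: 19.0
tcp_pos: [0.4606, -0.1022, 0.3053]
ee_rot: [3.141, 0.0, 0.001]
ft_force: [0.2, -0.7, -1.4]
grip_width: 0.0488
grasp_force: 42.1
```

>>> servo_tool(linear=[[0,0,0],[0,0,0],[0,0,0]], turn=[[0,0,0],[0,0,0],[0,0,0]], grip=[0.3,0.3,0.3])

```text
time: 19.3
tcp_pos: [0.4605, -0.1028, 0.3047]
ee_rot: [3.141, -0.003, -0.0]
ft_force: [0.4, -0.8, -1.5]
grip_width: 0.0492
grasp_force: 42.1
```

```bash
python3 - <<'E'
from h import *
c=cam('wrist'); im=ctrl.snapshot('wrist'); cv2.imwrite("pics/w_S5.png",im)
lids(im,c,.118,lo=11,hi=19)
lids(im,c,.118,lo=12,hi=19)
go((.536,-.1778,.1546))
E
```

```text
px [323. 299.] fit [ 0.3367 -0.1014] d 139.9 mec [ 0.3374 -0.1011  0.144 ] box [ 0.3376 -0.1012] [142.5 134.8]
px [414.  93.] fit [ 0.5358 -0.1743] d 59.9 mec [ 0.5369 -0.1736  0.0649] box [ 0.5344 -0.1762] [59.  56.7]
px [324. 303.] fit [ 0.3366 -0.1013] d 139.6 mec [ 0.3374 -0.1011  0.144 ] box [ 0.3376 -0.1014] [142.5 134.2]
px [414.  98.] fit [ 0.5351 -0.1754] d 58.4 mec [ 0.5365 -0.1751  0.0626] box [ 0.5345 -0.1762] [57.4 56.7]
t 19.35 tcp [ 0.4606 -0.1027  0.3047] w 0.049 turn [ 0.    0.01 -0.09]
lin [ 75.6  75.  150.1]
```

View pics/w_S5.png

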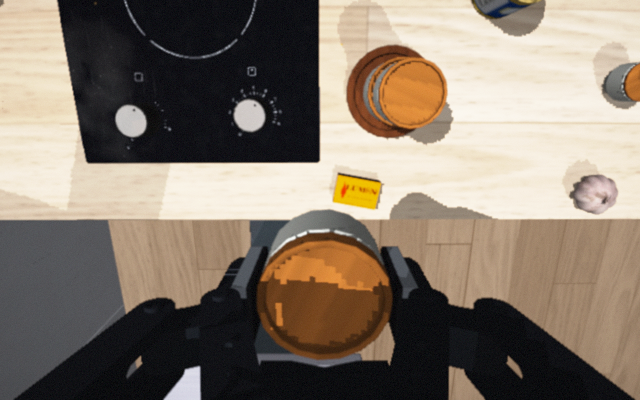

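The medium canister is seated concentric with the tower at (413,92). Bringing the small one over it.

Scaled: 132 mm / 1000 = 0.132, 120 mm / 1000 = 0.12.

>>> servo_tool(linear=[[0.03,0.03,0],[0.06,0.06,0],[0.0745,0.0745,0.015],[0.0745,0.0745,0.05],[0.0745,0.0745,0.09],[0.0745,0.0745,0.12],[0.0745,0.0745,0.132],[0.0745,0.0745,0.132],[0.0745,0.0745,0.132],[0.0745,0.0745,0.132]], turn=[[0,0,0],[0,0,0],[0,0,0],[0,0,0],[0,0,0],[0,0,0],[0,0,0],[0,0,0],[0,0,0],[0,0,0]], grip=[0.3,0.3,0.3,0.3,0.3,0.3,0.3,0.3,0.3,0.3])

```text
time: 20.35
tcp_pos: [0.5361, -0.177, 0.1753]
ee_rot: [3.14, -0.001, 0.006]
ft_force: [0.4, -0.4, -0.8]
grip_width: 0.0488
grasp_force: 42.1
```

```bash
python3 - <<'E'
from h import *
go((.5352,-.1775,.1542))
E
```

```text
t 20.35 tcp [ 0.5361 -0.177   0.1753] w 0.0488 turn [ 0.09 -0.21 -0.03]
lin [-0.9  0.5 21.1]
```

Scaled: 19.5 mm / 1000 = 0.0195, 19 mm / 1000 = 0.019.

>>> servo_tool(linear=[[-0.0005,0.0005,0.005],[-0.0005,0.0005,0.01],[-0.0005,0.0005,0.014],[-0.0005,0.0005,0.016],[-0.0005,0.0005,0.018],[-0.0005,0.0005,0.019],[-0.0005,0.0005,0.0195],[-0.0005,0.0005,0.0195]], turn=[[0,0,0],[0,0,0],[0,0,0],[0,0,0],[0,0,0],[0,0,0],[0,0,0],[0,0,0]], grip=[0.3,0.3,0.3,0.3,0.3,0.3,0.3,0.3])

```text
time: 21.15
tcp_pos: [0.5349, -0.1772, 0.1542]
ee_rot: [3.141, -0.001, 0.002]
ft_force: [-2.0, 1.7, 5.1]
grip_width: 0.0487
grasp_force: 42.6
```

```bash
python3 - <<'E'
from h import *
go((.5352,-.1775,.1542)); print(ctrl.observe()['ft_force'])
E
```

```text
t 21.15 tcp [ 0.5349 -0.1772  0.1542] w 0.0487 turn [ 0.03 -0.07 -0.03]
lin [0.3 0.3 0. ]
[-2.02787153  1.70871823  5.12624468]
```

Scaled: 230 mm / 1000 = 0.23, 185 mm / 1000 = 0.185.

>>> servo_tool(linear=[[0,0,0],[0,0,0],[0,0,0],[0,0,0],[0,0,-0.025],[0,0,-0.06],[0,0,-0.09],[0,0.035,-0.11],[0,0.085,-0.11],[0.005,0.135,-0.1],[0.01,0.185,-0.07],[0.012,0.23,-0.03]], turn=[[0,0,0],[0,0,0],[0,0,0],[0,0,0],[0,0,0],[0,0,0],[0,0,0],[0,0,0],[0,0,0],[0,0,0],[0,0,0],[0,0,0]], grip=[0.5,0.7,0.85,0.85,0.85,0.85,0.85,0.85,0.85,0.85,0.85,0.85])

```text
time: 22.35
tcp_pos: [0.546, -0.3946, 0.1965]
ee_rot: [3.139, -0.002, 0.004]
ft_force: [0.7, 0.3, -0.7]
grip_width: 0.073
grasp_force: 0.0
```

Scaled: 36 mm / 1000 = 0.036, 14 mm / 1000 = 0.014.

>>> servo_tool(linear=[[0,0.036,0.014],[0,0.036,0.014],[0,0.036,0.014],[0,0.036,0.014],[0,0.036,0.014],[0,0.036,0.014]], turn=[[0,0,0],[0,0,0],[0,0,0],[0,0,0],[0,0,0],[0,0,0]], grip=[0.85,0.85,0.85,0.85,0.85,0.85])

```text
time: 22.95
tcp_pos: [0.5463, -0.4272, 0.1835]
ee_rot: [3.14, 0.001, 0.002]
ft_force: [-0.6, 1.3, 0.2]
grip_width: 0.0726
grasp_force: 0.0
```

```bash
python3 - <<'E'
from h import *
c=cam('wrist'); im=ctrl.snapshot('wrist'); cv2.imwrite("pics/w_K.png",im)
lids(im,c,.04,lo=9,hi=19)
go((.548,-.443,.042))
s=ctrl.snapshot('side'); cv2.imwrite("pics/o.png",np.hstack([im,cv2.resize(s[150:350,250:410],(320,400))])[:, 160:])
E
```

```text
px [346. 187.] fit [ 0.5499 -0.4437] d 40.4 mec [ 0.5499 -0.4438  0.0412] box [ 0.5498 -0.4438] [39.2 39.7]
px [ 68. 160.] fit [ 0.5697 -0.2281] d 29.6 mec [ 0.5707 -0.2291  0.0391] box [ 0.5707 -0.2291] [29.  27.4]
t 23.0 tcp [ 0.5462 -0.4273  0.1832] w 0.0724 turn [ 0.06 -0.07  0.03]
lin [  1.6  15.5 141.2]
```

View pics/o.png

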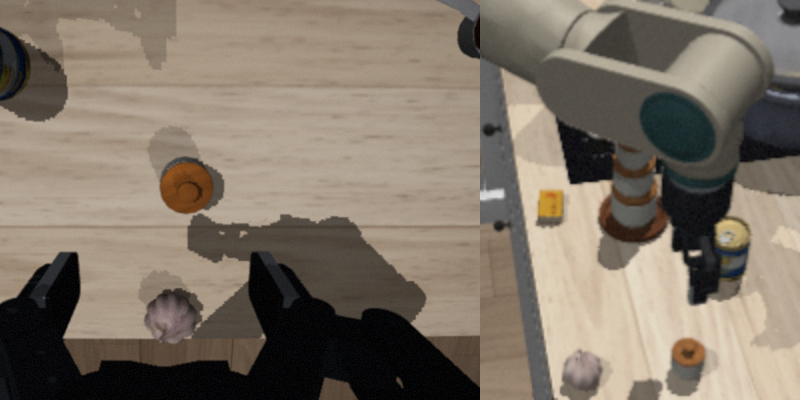

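The tower stands with three pieces, and the knob canister is at (346,187). Gripping it.

Scaled: 147 mm / 1000 = 0.147, 16.4 mm / 1000 = 0.0164.

>>> servo_tool(linear=[[0.0035,0.0164,0.04],[0.0035,0.0164,0.08],[0.0035,0.0164,0.12],[0.0035,0.0164,0.142],[0.0035,0.0164,0.147],[0.0035,0.0164,0.147],[0.0035,0.0164,0.147],[0.0035,0.0164,0.147],[0.0035,0.0164,0.147],[0.0035,0.0164,0.147],[0.0035,0.0164,0.147],[0.0035,0.0164,0.147]], turn=[[0,0,0],[0,0,0],[0,0,0],[0,0,0],[0,0,0],[0,0,0],[0,0,0],[0,0,0],[0,0,0],[0,0,0],[0,0,0],[0,0,0]], grip=[0.85,0.85,0.85,0.85,0.85,0.85,0.6,0.4,0.3,0.2,0.2,0.2], force=40)

```text
time: 24.25
tcp_pos: [0.5502, -0.4453, 0.038]
ee_rot: [3.139, -0.001, 0.005]
ft_force: [-0.4, 1.4, 5.6]
grip_width: 0.0407
grasp_force: 40.9
```

```bash
python3 - <<'E'
from h import *
go((.46,-.10,.35)); print(ctrl.observe()['grasp_force'])
E
```

```text
t 24.25 tcp [ 0.5502 -0.4453  0.038 ] w 0.0407 turn [ 0.17 -0.2  -0.03]
lin [ -89.3 -344.3 -313.4]
40.94425070565194
```

Scaled: -320 mm / 1000 = -0.32, -313 mm / 1000 = -0.313.

>>> servo_tool(linear=[[0,0,-0.03],[0,0,-0.075],[0,0,-0.12],[0,0,-0.165],[-0.01,-0.02,-0.21],[-0.03,-0.05,-0.245],[-0.05,-0.09,-0.27],[-0.075,-0.13,-0.29],[-0.09,-0.175,-0.31],[-0.09,-0.225,-0.313],[-0.09,-0.275,-0.313],[-0.09,-0.32,-0.313]], turn=[[0,0,0],[0,0,0],[0,0,0],[0,0,0],[0,0,0],[0,0,0],[0,0,0],[0,0,0],[0,0,0],[0,0,0],[0,0,0],[0,0,0]], grip=[0.2,0.2,0.2,0.2,0.2,0.2,0.2,0.2,0.2,0.2,0.2,0.2])

```text
time: 25.45
tcp_pos: [0.4586, -0.1225, 0.3491]
ee_rot: [3.141, -0.002, 0.003]
ft_force: [0.2, 0.8, -0.4]
grip_width: 0.0408
grasp_force: 40.8
```

Scaled: -20 mm / 1000 = -0.02.

>>> servo_tool(linear=[[0,-0.02,0],[0,-0.02,0],[0,-0.02,0],[0,-0.02,0],[0,-0.02,0]], turn=[[0,0,0],[0,0,0],[0,0,0],[0,0,0],[0,0,0]], grip=[0.2,0.2,0.2,0.2,0.2])

```text
time: 25.95
tcp_pos: [0.4593, -0.1054, 0.3479]
ee_rot: [3.142, -0.003, -0.001]
ft_force: [0.2, -0.0, -0.4]
grip_width: 0.0406
grasp_force: 40.8
```

```bash
python3 - <<'E'
from h import *
c=cam('wrist'); im=ctrl.snapshot('wrist'); cv2.imwrite("pics/w_S6.png",im)
lids(im,c,.162,lo=12,hi=19)
go((.5351,-.1772,.196))
cv2.imwrite("pics/z2.png",cv2.resize(im,(640,400)))
E
```

```text
px [320. 291.] fit [ 0.3432 -0.1039] d 108.4 mec [ 0.3435 -0.1037  0.1098] box [ 0.3438 -0.1038] [108.  105.9]
px [412.  89.] fit [ 0.5354 -0.1719] d 54.1 mec [ 0.5373 -0.1712  0.0601] box [ 0.5345 -0.1747] [51.4 50.4]
t 26.0 tcp [ 0.4593 -0.1053  0.3478] w 0.0411 turn [ 0.    0.02 -0.12]
lin [ 76.   71.7 151.8]
```

View pics/z2.png

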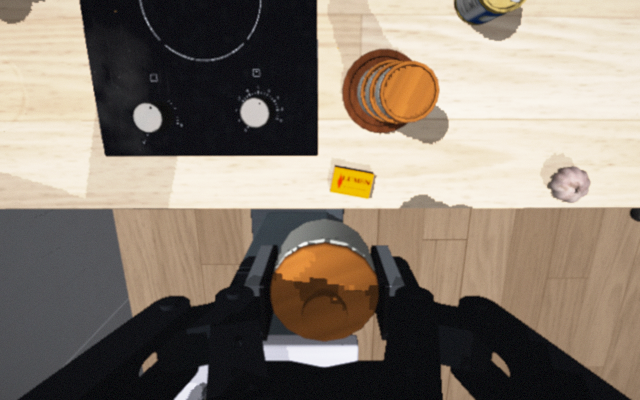

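The three-piece tower is aligned, with its top lid at (410,91). Placing the knob canister.

Scaled: 132 mm / 1000 = 0.132, 75.5 mm / 1000 = 0.0755.

>>> servo_tool(linear=[[0.03,0.03,0],[0.06,0.06,0],[0.0755,0.0713,0.015],[0.0755,0.0713,0.05],[0.0755,0.0713,0.09],[0.0755,0.0713,0.12],[0.0755,0.0713,0.132],[0.0755,0.0713,0.132],[0.0755,0.0713,0.132],[0.0755,0.0713,0.132]], turn=[[0,0,0],[0,0,0],[0,0,0],[0,0,0],[0,0,0],[0,0,0],[0,0,0],[0,0,0],[0,0,0],[0,0,0]], grip=[0.2,0.2,0.2,0.2,0.2,0.2,0.2,0.2,0.2,0.2])

```text
time: 27.0
tcp_pos: [0.5356, -0.1762, 0.2185]
ee_rot: [3.14, -0.001, 0.006]
ft_force: [0.3, 0.4, -0.8]
grip_width: 0.0405
grasp_force: 40.9
```

```bash
python3 - <<'E'
from h import *
go((.5349,-.177,.196))
E
```

```text
t 27.0 tcp [ 0.5356 -0.1762  0.2185] w 0.0405 turn [ 0.09 -0.21 -0.04]
lin [-0.8  0.8 22.5]
```

>>> servo_tool(linear=[[-0.0005,0.0005,0.005],[-0.0005,0.0005,0.01],[-0.0005,0.0005,0.014],[-0.0005,0.0005,0.017],[-0.0005,0.0005,0.019],[-0.0005,0.0005,0.02],[-0.0005,0.0005,0.0205],[-0.0005,0.0005,0.0205]], turn=[[0,0,0],[0,0,0],[0,0,0],[0,0,0],[0,0,0],[0,0,0],[0,0,0],[0,0,0]], grip=[0.2,0.2,0.2,0.2,0.2,0.2,0.2,0.2])

```text
time: 27.8
tcp_pos: [0.5344, -0.1762, 0.1959]
ee_rot: [3.141, -0.001, 0.001]
ft_force: [-0.3, 0.9, 1.2]
grip_width: 0.0409
grasp_force: 41.0
```

```bash
python3 - <<'E'
from h import *
go((.5349,-.177,.196)); print(ctrl.observe()['ft_force'])
E
```

```text
t 27.8 tcp [ 0.5344 -0.1762  0.1959] w 0.0409 turn [ 0.02 -0.03 -0.02]
lin [ 0.5  0.8 -0.1]
[-0.27430142  0.88083854  1.15836524]
```

Seated (z 0.1959 against 0.196 expected, upward contact force). Releasing and backing off.

Scaled: -130 mm / 1000 = -0.13, -120 mm / 1000 = -0.12.

>>> servo_tool(linear=[[0,0,0],[0,0,0],[0,0,0],[0,0,0],[0,0,-0.02],[0,0,-0.05],[0,0,-0.09],[-0.02,0,-0.12],[-0.05,-0.03,-0.13],[-0.07,-0.07,-0.13],[-0.07,-0.11,-0.13],[-0.07,-0.13,-0.13]], turn=[[0,0,0],[0,0,0],[0,0,0],[0,0,0],[0,0,0],[0,0,0],[0,0,0],[0,0,0],[0,0,0],[0,0,0],[0,0,0],[0,0,0]], grip=[0.4,0.6,0.8,0.8,0.8,0.8,0.8,0.8,0.8,0.8,0.8,0.8])

```text
time: 29.0
tcp_pos: [0.4638, -0.0439, 0.3262]
ee_rot: [-3.141, -0.002, -0.003]
ft_force: [0.9, -0.3, 0.1]
grip_width: 0.0683
grasp_force: 0.0
```

>>> servo_tool(linear=[[0,0,0],[0,0,0],[0,0,0],[0,0,0],[0,0,0]], turn=[[0,0,0],[0,0,0],[0,0,0],[0,0,0],[0,0,0]], grip=[0.8,0.8,0.8,0.8,0.8])

```text
time: 29.5
tcp_pos: [0.4645, -0.0469, 0.3254]
ee_rot: [3.142, -0.003, -0.0]
ft_force: [1.0, 0.1, 0.6]
grip_width: 0.0681
grasp_force: 0.0
```

```bash
python3 - <<'E'
from h import *
im=ctrl.snapshot('wrist'); s=ctrl.snapshot('side')
print(ctrl.observe()['time'])
cv2.imwrite("pics/f.png",np.hstack([im[:,200:],cv2.resize(s[160:300,270:396],(360,400),interpolation=cv2.INTER_CUBIC)]))
E
```

```text
29.6
```

View pics/f.png

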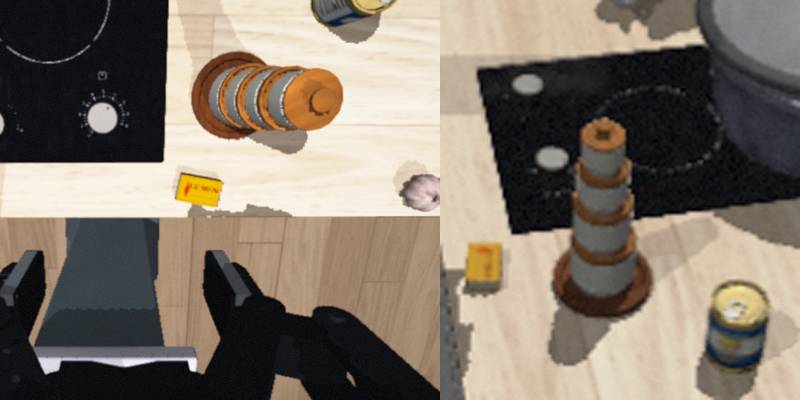

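All four canisters stand aligned on the stand, with the knob at (520,97) in the wrist view, and the gripper is clear. Handing in.

```bash
python3 -c "
from workcell import ctrl
print(ctrl.finish_job())"
```

```text
the job is handed in; nothing more can be done
None
```

The four canisters are stacked on the stand in the order asked. The final pictures, at 29.6 s on the clock, show the tower upright with the gripper clear and no bystander touched. The job is handed in, but `finish_job` gave no verdict.

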